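# Jack up the front of a block heater and hold it

## Task

The block heater's front feet are due for replacement: set the blue lever jack flat on the table with its saddle centred under the yellow lift pad on the heater's front lug. Pump the handle once as a trial lift - down to its stop, then let it come all the way up again so that the heater is back on its feet and clear of the saddle - then press the handle down to its stop a second time and finish while still holding it down, with the heater's front resting on the saddle. Do not touch the heater with the robot, and leave it, the spray bottle, the white bottle and the timer where they stand.

Things in the scene. Friction and masses are not known exactly. Their poses are not given: they have to be found in the camera images.
- heater: white block heater (about 2 kg, loose), housing 120 mm deep (x) x 200 mm wide (y), top at z = 87 mm with an aluminium tube block to 94 mm, on four rubber feet 12 mm high; origin on the table under its centre, its front faces its own -x. A steel lug 36 mm wide, its top at 65 mm and its underside at 59 mm, sticks out 46 mm from the middle of the front; the knob right of it sticks out 10 mm.
- lift_pad (a point): centre of the underside of the yellow round lift pad (24 mm diameter, 7 mm thick) under the lug, 90 mm in front (-x) of the heater's origin, 52 mm above the table when the heater stands on its feet; a yellow disc with a black dot marks the same spot on the lug's top. Axes as the heater's. Raised, the heater tips about its rear feet and the pad shifts some 5 mm on the saddle
- jack: blue lever jack, loose, 0.68 kg in all, balance point near the origin. Origin at table level; the saddle lies to its own +x, the handle runs to its -x. Base plate 10 mm thick and 70 mm wide (y), from x = -120 to +90 mm. Two upright cheeks carry the hinge: together 44 mm across (y, outer faces), x = -20 to +35 mm, from 10 to 58 mm high; they can be pinched from above by their outer faces to carry or slide the jack. The handle runs between them
- saddle (a point): centre of the top face of the jack's round saddle (32 mm diameter, flat), 70 mm ahead (+x) of the jack's origin; 40 mm above the jack's underside with the handle up, 66 mm with the handle fully down. It is geared to the handle: 62 mm of rise per radian, so the pad is met at about 0.19 rad and raised about 14 mm at the stop
- handle_hinge (a point): the handle's hinge axis (along the jack's y), 10 mm ahead of the jack's origin and 45 mm above its underside. The point's axes are those of the jack
- paddle (a point): centre of the top face of the black rubber paddle (44 mm long, 42 mm wide) at the handle's end. It lies 120 mm from the hinge along the handle and 8 mm above the handle's centre line; handle up it is about 96 mm behind the jack's origin and 101 mm above the table, handle down about 110 mm behind and 53 mm above the table
- handle (a joint): handle angle in rad: 0 = up (handle slopes 0.42 rad upward to the paddle), 0.42 = down at the stop (handle level). A spring returns it to 0 when let go and a damper slows it (about 1 s); pressing the paddle takes about 2 to 4 N unloaded, about 6 to 10 N with the heater on the saddle
- spray: white spray bottle, 60 mm diameter, 190 mm tall, standing; origin under its centre; bystander
- saline: white bottle with a blue cap, 48 mm diameter, 104 mm tall, standing; origin under its centre; bystander
- timer: flat white timer, 60 x 64 x 18 mm, lying; origin under its centre; bystander
Not all that is in view belongs to the job. Of the things that look like the jack, the larger one is meant.

How it is judged (in metres and radians):
On the way, in this order (a step that is already met when the one before it is completed fails the run):
1. the jack stands flat on the table, its saddle centred under the lift pad, the handle still up (horizontal distance between saddle and lift_pad below 0.01 m and height (world z) of jack below 0.0025 m and angle between jack's own z axis and vertical below 0.03 rad and value of joint handle below 0.06 rad and linear speed of jack below 0.01 m/s), for 0.2 s.
2. trial lift: handle down, the saddle raises the pad (value of joint handle above 0.37 rad and height (world z) of lift_pad above 0.06 m and contact force between jack and heater above 2 N), for 0.1 s.
3. handle back up, the heater on its feet and clear of the saddle (value of joint handle below 0.08 rad and height (world z) of lift_pad below 0.0535 m and contact force between jack and heater below 0.2 N), for 0.1 s.
At the end, for the whole second after the job is handed in: the robot still holds the handle down (over 0.37 of 0.42 rad); the lift pad is over 60 mm high (at rest 52 mm), carried by the saddle with more than 2 N and its centre over the saddle (within 16 mm of the saddle's centre); the jack stands flat on the table; the robot does not touch the heater (all of step 2 and horizontal distance between saddle and lift_pad below 0.016 m and height (world z) of jack below 0.003 m and angle between jack's own z axis and vertical below 0.03 rad and contact force between any of the fingers, the arm and jack above 1 N and contact force between each of the fingers, the arm and heater below 0.2 N and linear speed of heater below 0.01 m/s); the arm keeps its last pose, push and grip.
It fails at once if the robot touches the heater (contact force between any of the fingers, the arm and heater above 1 N).
It fails at once if the heater is shoved out of place (distance of heater from where it was at the start of the episode above 0.03 m).
It fails at once if a bystander is disturbed (distance of any of spray, saline, timer from where it was at the start of the episode above 0.02 m).
It also fails if it takes over 58 s, if anything falls off the work surface, if the arm or the gripper's body presses on something with over 40 N, if the wrist force passes 120 N, or if a joint passes its speed limit or range.

## Robot

A 6-joint arm with a two-finger parallel gripper is mounted at the origin on a cart in front of the work surface, level with it; the furniture and walls round the work are solid. World frame = base frame: x ahead of the robot, y to its left, z up, the work surface at z = 0. Lengths are in m, angles in degrees, forces in N, time in s.
With the tool pointing down it reaches from about 0.375 to 0.9 m from the base axis. Payload 3.1 kg.
Tool frame: the origin (TCP) lies on the centre line of the jaws, within the pads' length; the fingertips stand 8 mm ahead of it and the grasp point (between the pads) lies 11 mm behind it; z points along the fingers, y is the direction in which the jaws open and shut (so a half turn about z gives the same grasp; the last joint's range is limited). The gripper opens to 87 mm and grips with 3 to 60 N. Pads are 19 mm wide; open, the fingers measure 117 mm over their backs; the gripper's body (75 mm by 190 mm) begins 51 mm behind the grasp point.
Start: joints at [-81.79, 30.224, 82.088, -0, 67.689, -10.227], TCP at [0.198, -0.593, 0.231] pointing down, gripper open.
Joint ranges: [-176.69, 176.69], [-43.24, 126.21], [12.49, 139.97], [-82, 262], [0, 151.66], [-163.58, 163.58]. Speed limits (degrees/s): [159.86, 159.86, 180, 180, 180, 180].

## Interface

Orientations are given as a 3x3 rotation matrix whose columns are the frame's x, y, z axes.
In Python, from rig import * gives the robot as it stands. The module is installed in compiled form; this text tells all that it offers.
- The arm moves only by the tool arm_command, never from a script. Its argument "commands" is a list of rows, each an object with "translation": the shift along the tool's x, y, z scaled (see below), a list of three; "dr": the turn, a rotation vector about the tool's x, y, z scaled (see below), a list of three; "jaw": the closure, from 0 (fully open) to 1 (shut). In form: [{"translation": [x, y, z], "dr": [ax, ay, az], "jaw": jaw}, ...]. A call has 1 to 12 rows; each row shifts and turns the commanded pose from where the row before left it, along the tool's axes as they then stand; what a row does not reach is not made up. The controller multiplies each number of a shift by 25 mm and each number of a turn by 6 degrees. A row lasts 1/12 s, in which the tool goes at most 41.7 mm and 7.16 degrees, less where a joint would pass 70% of its speed; a pose out of reach is approached as far as the arm can. A call with a number of a shift or a turn outside -1 to 1 is refused whole. A call with a gripper value outside its range is refused whole. The fingers move at their own pace and stop on an object; the grip force is fixed at half the most. Time passes only in rows, so rows that do not move let the fingers close. It gives the time, the measured TCP pose, the force and the opening at its end, in the units of the state.
- read_state(): the state, without advancing time (a new reading comes with each control period).
- capture(name): name is "scene" or "side" or "wrist"; returns (picture, depth): 400x640x3 uint8, red, green, blue; 400x640 float32, m along the optical axis (not along the pixel's ray), 0 where there is no reading.
- camera_model(name): a dict with "intrinsics" (3x3 intrinsics, pixels), "pose" (4x4, takes a point from camera to world coordinates); the wrist camera has in their place "mount" (4x4, takes a point from camera to tool coordinates, whose origin is the TCP and whose axes are the flange's). Camera axes: x right, y down, z forward; pixel columns grow to the right and rows downward; lengths in m; the calibration is good to about 2 mm. The wrist camera is an equidistant fisheye: a pixel r from the principal point sees the ray r / f radians off the axis. A picture is of the moment at which its call begins: read the wrist's pose just before it. camera_model takes no time and is no camera call.
- hand_in(): hands the job in, once; it reports no verdict.
The state is a dict: "time_s": time; "joint_positions": joint angles; "qvel": joint speeds; "tau": joint torques, N m; "position": TCP position; "tcp_rot": TCP orientation; "force": force on the tool from outside, world axes, zero at the start; "moment": the same for the moment, N m; "opening": opening from 0.0 (shut) to 1.0 (fully open).
Only numpy, scipy, OpenCV 4.12 (cv2) and the standard library are available. Lean on these libraries where they do the work, as an engineer would, in place of code of your own. Each camera call takes 0.05 s, during which the arm holds its last target.

## Working session

There is one attempt and no reset: what is moved stays moved. The work goes in short steps, Python scripts to look and compute and a tool call to move; the robot and the scene stay as the last step left them, time stands still between calls to the robot, and variables do not carry over. Pictures are saved under pics/ and viewed, and the job is handed in when it is done.

Besides the shell and the picture viewer there is one more tool, called in YAML: its name, and indented under it one key for each argument. arm_command: Moves the arm, as the interface text tells. Its arguments: {"type":"object","properties":{"commands":{"type":"array"}},"required":["commands"]}

```bash
mkdir -p pics
python3 - <<'E'
from rig import *
import cv2,numpy as np
s=read_state();print({k:np.round(v,3).tolist() for k,v in s.items()})
for n in["scene","side"]:
    p,d=capture(n);cv2.imwrite(f"pics/{n}0.png",p[:,:,::-1]);np.savez(f"{n}0.npz",p=p,d=d)
    m=camera_model(n);print(n,np.round(m["intrinsics"],1).tolist(),np.round(m["pose"],3).tolist())
m=camera_model("wrist");print({k:np.round(v,3).tolist() for k,v in m.items()})
E
```

```text
{'time_s': 0.0, 'joint_positions': [-81.792, 30.279, 82.158, 0.0, 67.688, -10.226], 'qvel': [-0.008, -0.124, 0.049, 0.024, -0.012, -0.068], 'tau': [-0.001, -44.005, -17.659, 0.063, 0.058, -0.0], 'position': [0.198, -0.592, 0.23], 'tcp_rot': [[0.949, 0.316, -0.0], [0.316, -0.949, 0.002], [0.0, -0.002, -1.0]], 'force': [-0.31, -0.322, 0.372], 'moment': [0.012, 0.036, 0.018], 'opening': 1.0}
scene [[416.4, 0.0, 313.8], [0.0, 416.4, 200.3], [0.0, 0.0, 1.0]] [[-0.899, -0.32, 0.298, 0.093], [-0.437, 0.646, -0.626, 0.851], [0.008, -0.693, -0.721, 1.085], [0.0, 0.0, 0.0, 1.0]]
side [[495.0, 0.0, 324.1], [0.0, 495.0, 200.7], [0.0, 0.0, 1.0]] [[0.986, -0.104, 0.13, 0.306], [-0.166, -0.591, 0.789, -1.298], [-0.005, -0.8, -0.6, 1.078], [0.0, 0.0, 0.0, 1.0]]
{'intrinsics': [[309.707, 0.0, 317.455], [0.0, 309.707, 194.693], [0.0, 0.0, 1.0]], 'mount': [[0.0, -0.963, -0.271, 0.076], [1.0, 0.0, 0.001, 0.001], [-0.001, -0.271, 0.963, -0.155], [0.0, 0.0, 0.0, 1.0]]}
```

View pics/scene0.png

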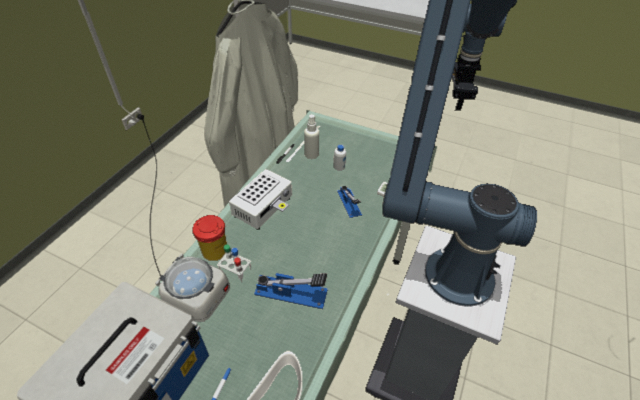

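View pics/side0.png

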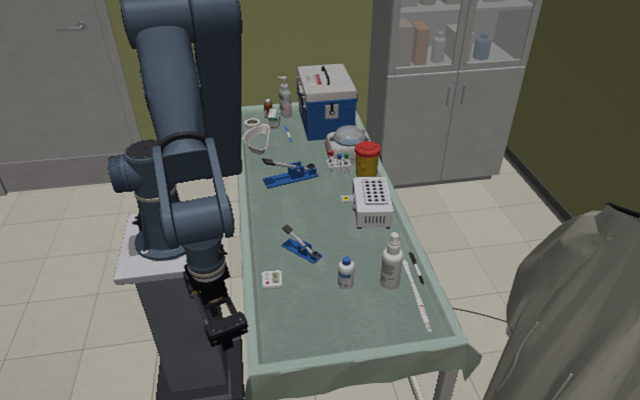

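The scene picture shows the large jack at about (290,288), the small lookalike at (349,200), the heater at (262,197) with the yellow mark at (283,206). The spray bottle is at (312,137), the saline at (340,157) and the timer at (383,188). I'll zoom in next and measure by depth.

```bash
cat > h.py <<'E'
import numpy as np,cv2
from rig import *
def cloud(n,d):
    m=camera_model(n);K=m["intrinsics"];T=np.array(m["pose"])
    v,u=np.mgrid[:d.shape[0],:d.shape[1]]
    P=np.stack([(u-K[0][2])/K[0][0]*d,(v-K[1][2])/K[1][1]*d,d],-1)
    return P@T[:3,:3].T+T[:3,3]
E
python3 - <<'E'
from h import *
for n,(u0,u1,v0,v1) in {"scene":(200,400,130,320),"side":(220,420,140,300)}.items():
    z=np.load(f"{n}0.npz");p=z["p"];C=cloud(n,z["d"])
    cv2.imwrite(f"pics/{n}0z.png",cv2.resize(p[v0:v1,u0:u1,::-1],None,fx=3.9 if n=="side" else 3.1,fy=3.9 if n=="side" else 3.1,interpolation=cv2.INTER_CUBIC)[:600,:800])
    hsv=cv2.cvtColor(p,cv2.COLOR_RGB2HSV)
    yel=cv2.inRange(hsv,(22,120,120),(34,255,255))>0
    blue=cv2.inRange(hsv,(100,120,50),(125,255,255))>0
    for nm,m in(("yel",yel),("blue",blue)):
        k,l,st,c=cv2.connectedComponentsWithStats(m.astype(np.uint8))
        for i in range(1,k):
            if st[i,4]>8:
                q=C[(l==i)&(z["d"]>0)]
                if len(q): print(n,nm,st[i].tolist(),np.round(c[i]),np.round(np.median(q,0),3),np.round(q.min(0),3),np.round(q.max(0),3))
E
```

```text
scene yel [279, 203, 6, 5, 22] [282. 205.] [0.601 0.032 0.064] [0.594 0.023 0.06 ] [0.61  0.043 0.07 ]
scene blue [338, 145, 5, 6, 24] [340. 147.] [ 0.533 -0.294  0.1  ] [ 0.524 -0.309  0.093] [ 0.542 -0.284  0.106]
scene blue [338, 189, 24, 28, 268] [349. 204.] [ 0.414 -0.12   0.005] [ 0.363 -0.174 -0.001] [ 0.481 -0.071  0.069]
scene blue [347, 189, 6, 7, 13] [350. 191.] [ 0.433 -0.157  0.035] [ 0.418 -0.196  0.003] [ 0.452 -0.147  0.04 ]
scene blue [232, 248, 6, 8, 35] [235. 251.] [0.623 0.28  0.091] [0.617 0.27  0.076] [0.634 0.286 0.096]
scene blue [268, 273, 25, 7, 85] [281. 277.] [0.473 0.272 0.054] [0.437 0.261 0.003] [0.518 0.285 0.062]
scene blue [255, 283, 72, 25, 1132] [294. 293.] [0.417 0.293 0.009] [0.331 0.224 0.001] [0.533 0.337 0.098]
scene blue [155, 332, 53, 68, 1158] [182. 373.] [0.541 0.64  0.08 ] [0.536 0.548 0.005] [0.544 0.709 0.144]
scene blue [223, 368, 7, 11, 38] [226. 373.] [0.469 0.569 0.009] [0.464 0.554 0.005] [0.474 0.581 0.014]
side yel [343, 196, 6, 4, 13] [345. 198.] [0.6   0.031 0.069] [0.591 0.022 0.064] [0.608 0.049 0.072]
side blue [303, 98, 54, 43, 1400] [327. 118.] [0.611 0.548 0.103] [0.539 0.53  0.005] [0.75  0.682 0.189]
side blue [301, 111, 2, 9, 12] [302. 115.] [0.54  0.725 0.033] [0.539 0.709 0.016] [0.541 0.761 0.065]
side blue [338, 153, 3, 6, 17] [339. 156.] [0.623 0.272 0.088] [0.619 0.265 0.078] [0.628 0.285 0.099]
side blue [263, 161, 55, 27, 616] [290. 176.] [0.438 0.266 0.015] [0.331 0.22  0.004] [0.541 0.314 0.067]
side blue [281, 239, 41, 25, 343] [300. 250.] [ 0.415 -0.149  0.01 ] [ 0.362 -0.203  0.001] [ 0.482 -0.081  0.045]
side blue [303, 241, 8, 7, 19] [307. 244.] [ 0.445 -0.143  0.039] [ 0.431 -0.152  0.026] [ 0.45  -0.128  0.045]
side blue [343, 256, 7, 9, 52] [346. 260.] [ 0.532 -0.305  0.105] [ 0.523 -0.314  0.094] [ 0.543 -0.288  0.11 ]
side blue [339, 273, 11, 5, 27] [344. 276.] [ 0.524 -0.32   0.058] [ 0.512 -0.326  0.048] [ 0.538 -0.305  0.063]
```

View pics/scene0z.png

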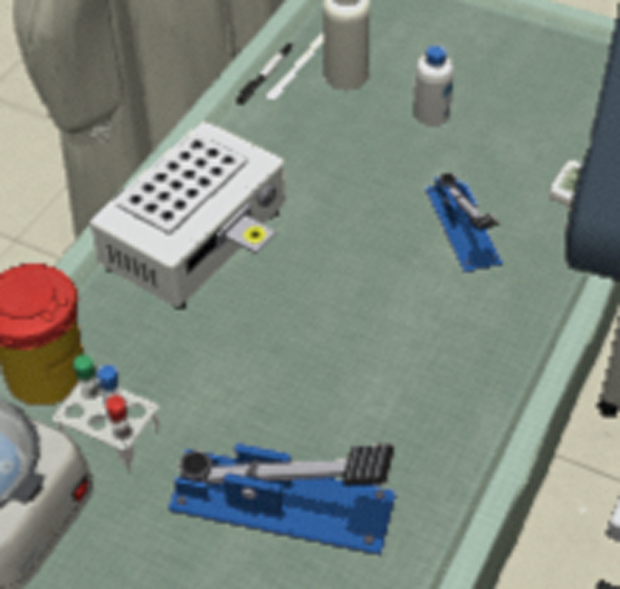

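View pics/side0z.png

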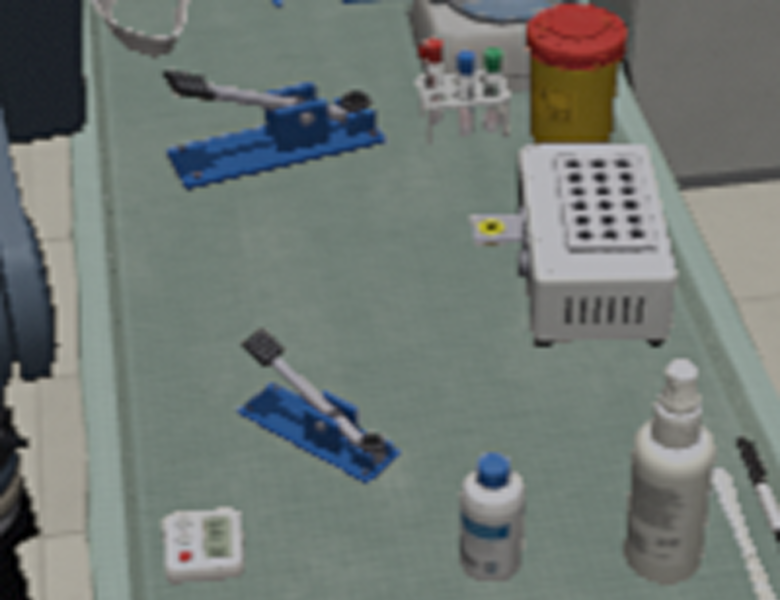

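Run:
```python
from h import *
# merge clouds; fit rects
A=[]
for n in("scene","side"):
    z=np.load(f"{n}0.npz");C=cloud(n,z["d"]);p=z["p"];ok=z["d"]>0
    hsv=cv2.cvtColor(p,cv2.COLOR_RGB2HSV)
    t=C[ok&(C[...,0]>.4)&(C[...,0]<.7)&(abs(C[...,1])<.35)&(abs(C[...,2])<.02)];print(n,"table z",np.median(t[:,2]))
    # heater top
    m=ok&(C[...,0]>.58)&(C[...,0]<.85)&(C[...,1]>-.12)&(C[...,1]<.2)&(C[...,2]>.075)&(C[...,2]<.105)
    q=C[m][:,:2].astype(np.float32);print(n,"heater",len(q),cv2.minAreaRect(q*1000))
    # jack base plate
    b=cv2.inRange(hsv,(100,120,50),(125,255,255))>0
    r=ok&b&(C[...,0]>.3)&(C[...,0]<.57)&(C[...,1]>.15)&(C[...,1]<.4)
    for lo,hi in((.003,.018),(.045,.07)):
        q=C[r&(C[...,2]>lo)&(C[...,2]<hi)][:,:2].astype(np.float32);print(n,"jack",lo,len(q),cv2.minAreaRect(q*1000))
```

```text
scene table z 0.001241695513072294
scene heater 1520 ((686.3799438476562, 24.509803771972656), (199.0496368408203, 134.05186462402344), 81.15886688232422)
scene jack 0.003 922 ((436.6285705566406, 281.513916015625), (205.71292114257812, 70.83677673339844), 13.21288776397705)
scene jack 0.045 144 ((443.7861328125, 284.7614440917969), (83.6998519897461, 45.02425765991211), 12.549034118652344)
side table z 0.005360713069159306
side heater 1317 ((687.6115112304688, 16.039581298828125), (205.6926727294922, 130.52447509765625), 79.14859771728516)
side jack 0.003 410 ((435.7012023925781, 277.71240234375), (208.1194305419922, 79.42417907714844), 14.748958587646484)
side jack 0.045 75 ((459.1229248046875, 280.9277648925781), (51.922271728515625, 47.44908905029297), 10.341407775878906)
```

The side view agrees: big jack around (280,135 zoomed), heater with the yellow lug disc, and the small lookalike and timer nearer the robot. First I'll move over the large jack for a wrist look.

arm_command:
  commands:
    - {"translation":[1,-1,0],"dr":[0,0,0],"jaw":0}
    - {"translation":[1,-1,0],"dr":[0,0,0],"jaw":0}
    - {"translation":[1,-1,0],"dr":[0,0,0],"jaw":0}
    - {"translation":[1,-1,0],"dr":[0,0,0],"jaw":0}
    - {"translation":[1,-1,0],"dr":[0,0,0],"jaw":0}
    - {"translation":[1,-1,0],"dr":[0,0,0],"jaw":0}
    - {"translation":[1,-1,0],"dr":[0,0,0],"jaw":0}
    - {"translation":[1,-1,0],"dr":[0,0,0],"jaw":0}
    - {"translation":[1,-1,0],"dr":[0,0,0],"jaw":0}
    - {"translation":[1,-1,0],"dr":[0,0,0],"jaw":0}
    - {"translation":[1,-1,0],"dr":[0,0,0],"jaw":0}
    - {"translation":[1,-1,0],"dr":[0,0,0],"jaw":0}

```text
time_s: 1.1
position: [0.3876, -0.2116, 0.2304]
tcp_rot: [[0.949, 0.316, -0.0], [0.316, -0.949, 0.0], [-0.0, -0.0, -1.0]]
force: [0.3, -0.3, 0.0]
opening: 0.998
```

arm_command:
  commands:
    - {"translation":[0.56,-1,0],"dr":[0,0,0],"jaw":0}
    - {"translation":[0.56,-1,0],"dr":[0,0,0],"jaw":0}
    - {"translation":[0.56,-1,0],"dr":[0,0,0],"jaw":0}
    - {"translation":[0.56,-1,0],"dr":[0,0,0],"jaw":0}
    - {"translation":[0.56,-1,0],"dr":[0,0,0],"jaw":0}
    - {"translation":[0.56,-1,0],"dr":[0,0,0],"jaw":0}
    - {"translation":[0.56,-1,0],"dr":[0,0,0],"jaw":0}
    - {"translation":[0.56,-1,0],"dr":[0,0,0],"jaw":0}
    - {"translation":[0.56,-1,0],"dr":[0,0,0],"jaw":0}
    - {"translation":[0.56,-1,0],"dr":[0,0,0],"jaw":0}
    - {"translation":[0.56,-1,0],"dr":[0,0,0],"jaw":0}
    - {"translation":[0.56,-1,0],"dr":[0,0,0],"jaw":0}

```text
time_s: 2.1
position: [0.4516, 0.1258, 0.2303]
tcp_rot: [[0.949, 0.316, -0.001], [0.316, -0.949, -0.0], [-0.001, -0.0, -1.0]]
force: [-0.3, -0.0, -0.3]
opening: 0.997
```

```bash
cat >> h.py <<'E'
def wgrab(name):
    s=read_state();p,d=capture("wrist")
    cv2.imwrite(f"pics/{name}.png",p[:,:,::-1]);np.savez(f"{name}.npz",p=p,d=d,pos=s["position"],R=s["tcp_rot"]);return s
def wcloud(name):
    z=np.load(f"{name}.npz");m=camera_model("wrist");K=np.array(m["intrinsics"]);M=np.array(m["mount"])
    d=z["d"];v,u=np.mgrid[:400,:640];x=u-K[0,2];y=v-K[1,2];r=np.hypot(x,y)+1e-9;th=r/K[0,0];t=np.tan(th)
    P=np.stack([x/r*t*d,y/r*t*d,d],-1)@M[:3,:3].T+M[:3,3]
    return z["p"],d,P@z["R"].T+z["pos"]
E
python3 -c "
from h import *
s=wgrab('w1');print(s['time_s'],s['position'],s['joint_positions'])"
```

```text
2.1 [0.45163164 0.12580422 0.23034384] [ 1.87271841e+00  1.82791092e+01  1.03803624e+02 -4.99304766e-03
  5.79556597e+01  7.34284574e+01]
```

View pics/w1.png

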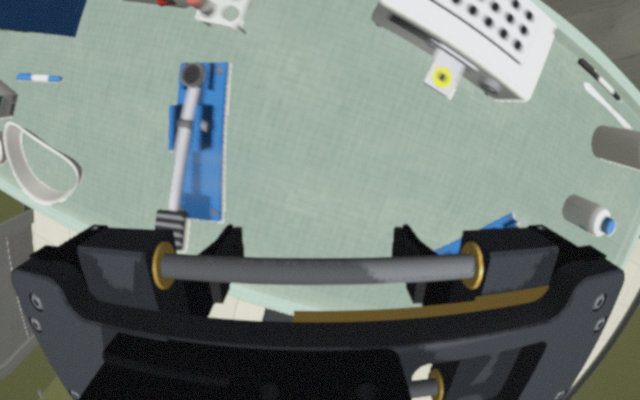

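The wrist view shows the jack at (200,140), with the saddle at (193,75) and the paddle at (170,225). The lug disc is at (442,77) and the heater is in the upper right.

Run:
```python
from h import *
p,d,C=wcloud("w1");ok=d>0
hsv=cv2.cvtColor(p,cv2.COLOR_RGB2HSV)
t=C[ok&(C[...,0]>.4)&(C[...,0]<.7)&(C[...,1]>0)&(C[...,1]<.25)&(abs(C[...,2])<.02)];print("table z",np.median(t[:,2]))
y=(cv2.inRange(hsv,(22,100,120),(34,255,255))>0);v,u=np.nonzero(y);ok2=ok&y
q=C[ok2];q=q[(abs(q[:,2]-.065)<.015)];print("disc",len(q),q.mean(0),(q.min(0)+q.max(0))/2)
m=ok&(C[...,0]>.58)&(C[...,0]<.85)&(C[...,1]>-.12)&(C[...,1]<.2)&(C[...,2]>.08)&(C[...,2]<.105)
q=C[m];print("heater",len(q),cv2.minAreaRect((q[:,:2]*1000).astype(np.float32)))
b=cv2.inRange(hsv,(100,120,40),(125,255,255))>0
r=ok&b&(C[...,0]>.3)&(C[...,0]<.57)&(C[...,1]>.15)&(C[...,1]<.4)
for lo,hi in((.004,.016),(.045,.07)):
    q=C[r&(C[...,2]>lo)&(C[...,2]<hi)];print("jack",lo,len(q),np.median(q[:,2]),cv2.minAreaRect((q[:,:2]*1000).astype(np.float32)))
# saddle
m=ok&~b&(C[...,0]>.49)&(C[...,0]<.56)&(C[...,1]>.26)&(C[...,1]<.34)&(C[...,2]>.03)&(C[...,2]<.055)
q=C[m];print("saddle",len(q),(q.min(0)+q.max(0))/2,q.mean(0),q.max(0)-q.min(0))
for uv in((193,75),(190,122),(175,170),(170,220),(185,130)):print(uv,C[uv[1],uv[0]].round(3))
```

```text
table z 0.0037326433187633012
disc 228 [0.60402773 0.03600595 0.06651792] [0.60446607 0.03595523 0.06639184]
heater 9232 ((689.2255249023438, 19.684585571289062), (195.31556701660156, 128.39111328125), 79.71786499023438)
jack 0.004 3342 0.010947675435450263 ((440.6612243652344, 281.17926025390625), (203.69677734375, 63.847862243652344), 12.989301681518555)
jack 0.045 878 0.05814314616538753 ((446.635498046875, 280.2870178222656), (85.51512908935547, 42.67329788208008), 13.132248878479004)
saddle 715 [0.51649943 0.30252541 0.03658324] [0.51693861 0.29797474 0.03939733] [0.05286374 0.03617606 0.01303407]
(193, 75) [0.522 0.299 0.042]
(190, 122) [0.47  0.283 0.051]
(175, 170) [0.417 0.279 0.074]
(170, 220) [0.37  0.265 0.098]
(185, 130) [0.46  0.285 0.055]
```

arm_command:
  commands:
    - {"translation":[0.4,-0.99,0],"dr":[0,0,0],"jaw":0}
    - {"translation":[0.4,-0.99,0],"dr":[0,0,0],"jaw":0}
    - {"translation":[0.4,-0.99,0],"dr":[0,0,0],"jaw":0}
    - {"translation":[0.4,-0.99,0],"dr":[0,0,0],"jaw":0}
    - {"translation":[0.4,-0.99,0],"dr":[0,0,0],"jaw":0}
    - {"translation":[0.4,-0.99,0],"dr":[0,0,0],"jaw":0}
    - {"translation":[0,0,0],"dr":[0,0,0.88],"jaw":0}
    - {"translation":[0,0,1],"dr":[0,0,0],"jaw":0}
    - {"translation":[0,0,1],"dr":[0,0,0],"jaw":0}
    - {"translation":[0,0,0],"dr":[0,0,0],"jaw":0}
    - {"translation":[0,0,0],"dr":[0,0,0],"jaw":0}

```text
time_s: 3.07
position: [0.4607, 0.2836, 0.1794]
tcp_rot: [[0.974, 0.228, -0.004], [0.228, -0.974, -0.001], [-0.004, 0.001, -1.0]]
force: [-0.4, -0.2, 0.6]
opening: 1.001
```

Run:
```python
from h import *
s=wgrab('w2');print(s['time_s'],s['position'],s['joint_positions'].round(1),s['tcp_rot'].round(3))
p,d,C=wcloud("w2");ok=d>0
hsv=cv2.cvtColor(p,cv2.COLOR_RGB2HSV)
b=cv2.inRange(hsv,(100,120,40),(125,255,255))>0
r=ok&b&(C[...,0]>.3)&(C[...,0]<.57)&(C[...,1]>.15)&(C[...,1]<.4)
for lo,hi in((.004,.016),(.045,.07)):
    q=C[r&(C[...,2]>lo)&(C[...,2]<hi)];print("jack",lo,len(q),np.median(q[:,2]),cv2.minAreaRect((q[:,:2]*1000).astype(np.float32)))
```

```text
3.0667 [0.46068945 0.28362452 0.17939323] [19.8 27.8 97.  -0.  55.4 96.6] [[ 0.974  0.228 -0.004]
 [ 0.228 -0.974 -0.001]
 [-0.004  0.001 -1.   ]]
jack 0.004 4129 0.01103817893606307 ((455.1742858886719, 283.8902587890625), (175.08377075195312, 67.27580261230469), 13.133188247680664)
jack 0.045 660 0.05859076852625161 ((462.187744140625, 285.4473876953125), (54.32403564453125, 43.753944396972656), 12.990955352783203)
```

View pics/w2.png

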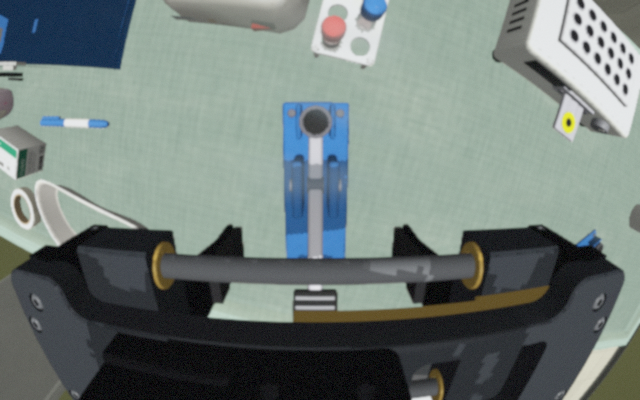

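The jack is aligned in the wrist view: cheeks at (316,185), saddle at (315,122). Next I'll descend and pinch.

arm_command:
  commands:
    - {"translation":[0.07,-0.06,0.95],"dr":[0,0,0],"jaw":0}
    - {"translation":[0,0,0.95],"dr":[0,0,0],"jaw":0}
    - {"translation":[0,0,0.95],"dr":[0,0,0],"jaw":0}
    - {"translation":[0,0,0.95],"dr":[0,0,0],"jaw":0}
    - {"translation":[0,0,0.95],"dr":[0,0,0],"jaw":0}
    - {"translation":[0,0,0.95],"dr":[0,0,0],"jaw":0}
    - {"translation":[0,0,0],"dr":[0,0,0],"jaw":0}
    - {"translation":[0,0,0],"dr":[0,0,0],"jaw":1}
    - {"translation":[0,0,0],"dr":[0,0,0],"jaw":1}
    - {"translation":[0,0,0],"dr":[0,0,0],"jaw":1}
    - {"translation":[0,0,0],"dr":[0,0,0],"jaw":1}
    - {"translation":[0,0,0],"dr":[0,0,0],"jaw":1}

```text
time_s: 4.12
position: [0.4641, 0.2864, 0.0395]
tcp_rot: [[0.974, 0.228, 0.003], [0.228, -0.974, 0.001], [0.003, -0.0, -1.0]]
force: [-0.4, -0.8, 0.3]
opening: 0.707
```

arm_command:
  commands:
    - {"translation":[0,0,0],"dr":[0,0,0],"jaw":1}
    - {"translation":[0,0,0],"dr":[0,0,0],"jaw":1}
    - {"translation":[0,0,0],"dr":[0,0,0],"jaw":1}
    - {"translation":[0,0,0],"dr":[0,0,0],"jaw":1}

```text
time_s: 4.45
position: [0.4633, 0.2862, 0.0384]
tcp_rot: [[0.974, 0.227, 0.0], [0.227, -0.974, 0.0], [0.0, -0.0, -1.0]]
force: [-0.9, 1.2, 4.1]
opening: 0.505
```

Run:
```python
from h import *
s=wgrab('w3');print(s['time_s'],s['position'],s['opening'],s['force'],s['tcp_rot'].round(3))
```

```text
4.45 [0.4633419  0.2862482  0.03841162] 0.5054537495322841 [-0.86315245  1.17391639  4.14890766] [[ 0.974  0.227  0.   ]
 [ 0.227 -0.974  0.   ]
 [ 0.    -0.    -1.   ]]
```

View pics/w3.png

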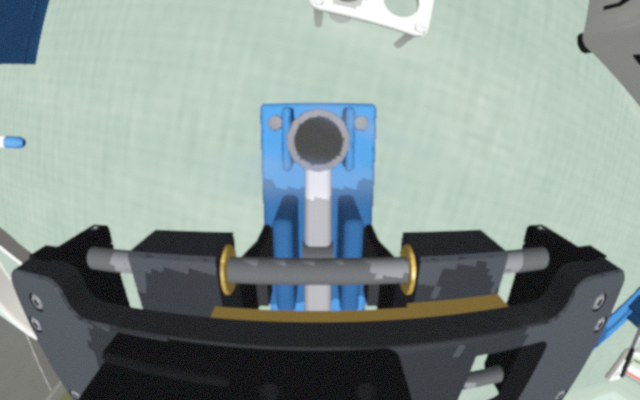

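The opening is 44 mm, so the jack is gripped, with the saddle at (318,138). Before lifting I'll measure the saddle in tool coordinates.

```bash
cat >> h.py <<'E'
def px2w(name,u,v,zw,dz=0):
    """ray through wrist pixel meets plane z=zw"""
    z=np.load(f"{name}.npz");m=camera_model("wrist");K=np.array(m["intrinsics"]);M=np.array(m["mount"])
    x=u-K[0,2];y=v-K[1,2];r=np.hypot(x,y);th=r/K[0,0]
    ray=np.array([x/r*np.sin(th),y/r*np.sin(th),np.cos(th)])
    R=z["R"]@M[:3,:3];o=z["R"]@M[:3,3]+z["pos"];w=R@ray
    return o+w*(zw-o[2])/w[2]
E
python3 - <<'E'
from h import *
p,d,C=wcloud("w3");z=np.load("w3.npz")
g=cv2.cvtColor(p,cv2.COLOR_RGB2GRAY)
hsv=cv2.cvtColor(p,cv2.COLOR_RGB2HSV)
m=(hsv[...,1]<90)&(d>0)&(C[...,2]>.035)&(C[...,2]<.05);m[:100]=0;m[175:]=0;m[:,:280]=0;m[:,355:]=0
m=cv2.morphologyEx(m.astype(np.uint8),cv2.MORPH_OPEN,np.ones((15,15)))
v,u=np.nonzero(m);print(u.min(),u.max(),v.min(),v.max())
c=cv2.minEnclosingCircle(np.stack([u,v],1).astype(np.float32));print(c)
q=C[m>0];print(np.median(q[:,2]))
w=px2w("w3",c[0][0],c[0][1],.04);print(w,z["R"].T@(w-z["pos"]))
qq=(q.min(0)+q.max(0))/2;print(qq,z["R"].T@(qq-z["pos"]))
b=cv2.inRange(hsv,(100,120,40),(125,255,255))>0
for uv in ((263,104),(375,104)):
    w=px2w("w3",*uv,.01);print("corner",z["R"].T@(w-z["pos"]))
E
```

```text
290 348 112 169
((317.8969421386719, 140.2649688720703), 31.49665641784668)
0.0411559042937041
[0.52233182 0.29915769 0.04      ] [ 0.06038104  0.00082917 -0.00155911]
[0.52153343 0.29852378 0.03935993] [ 0.05945919  0.00126536 -0.00091965]
corner [ 0.07951422 -0.03152361  0.02846219]
corner [0.07960314 0.0346452  0.02843785]
```

arm_command:
  commands:
    - {"translation":[0,0,-0.15],"dr":[0,0,0],"jaw":1}
    - {"translation":[0,0,-0.15],"dr":[0,0,0],"jaw":1}
    - {"translation":[0,0,0],"dr":[0,0,0.4],"jaw":1}
    - {"translation":[0,0,0],"dr":[0,0,0.7],"jaw":1}
    - {"translation":[0,0,0],"dr":[0,0,0.85],"jaw":1}
    - {"translation":[0,0,0],"dr":[0,0,0.85],"jaw":1}
    - {"translation":[0,0,0],"dr":[0,0,0.65],"jaw":1}
    - {"translation":[0,0,0],"dr":[0,0,0.4],"jaw":1}
    - {"translation":[0,0,0],"dr":[0,0,0],"jaw":1}

```text
time_s: 5.25
position: [0.4625, 0.2857, 0.0449]
tcp_rot: [[0.985, -0.173, -0.002], [-0.173, -0.985, -0.001], [-0.002, 0.001, -1.0]]
force: [-0.2, 0.0, -7.0]
opening: 0.503
```

arm_command:
  commands:
    - {"translation":[0.1,0.4,0],"dr":[0,0,0],"jaw":1}
    - {"translation":[0.2,0.7,0],"dr":[0,0,0],"jaw":1}
    - {"translation":[0.22,0.85,0],"dr":[0,0,0],"jaw":1}
    - {"translation":[0.22,0.9,0],"dr":[0,0,0],"jaw":1}
    - {"translation":[0.22,0.9,0],"dr":[0,0,0],"jaw":1}
    - {"translation":[0.22,0.9,0],"dr":[0,0,0],"jaw":1}
    - {"translation":[0.22,0.9,0],"dr":[0,0,0],"jaw":1}
    - {"translation":[0.22,0.9,0],"dr":[0,0,0],"jaw":1}
    - {"translation":[0.22,0.9,0],"dr":[0,0,0],"jaw":1}
    - {"translation":[0.22,0.8,0],"dr":[0,0,0],"jaw":1}
    - {"translation":[0.22,0.7,0],"dr":[0,0,0],"jaw":1}
    - {"translation":[0,0,0],"dr":[0,0,0],"jaw":1}

```text
time_s: 6.25
position: [0.4825, 0.0546, 0.0456]
tcp_rot: [[0.985, -0.175, 0.002], [-0.175, -0.985, -0.001], [0.002, 0.001, -1.0]]
force: [1.0, 0.2, -7.2]
opening: 0.506
```

arm_command:
  commands:
    - {"translation":[0,0,0],"dr":[0,0,0],"jaw":1}

```text
time_s: 6.33
position: [0.4814, 0.0568, 0.0455]
tcp_rot: [[0.985, -0.175, 0.0], [-0.175, -0.985, -0.0], [0.0, 0.0, -1.0]]
force: [0.1, -0.5, -7.0]
opening: 0.499
```

Run:
```python
from h import *
s=wgrab('w4');print(s['time_s'],s['position'],s['opening'],s['force'],s['tcp_rot'].round(3))
```

```text
6.3333 [0.48135697 0.05682847 0.04552227] 0.4991484910034504 [ 0.12400788 -0.48962901 -7.01003915] [[ 0.985 -0.175  0.   ]
 [-0.175 -0.985 -0.   ]
 [ 0.     0.    -1.   ]]
```

View pics/w4.png

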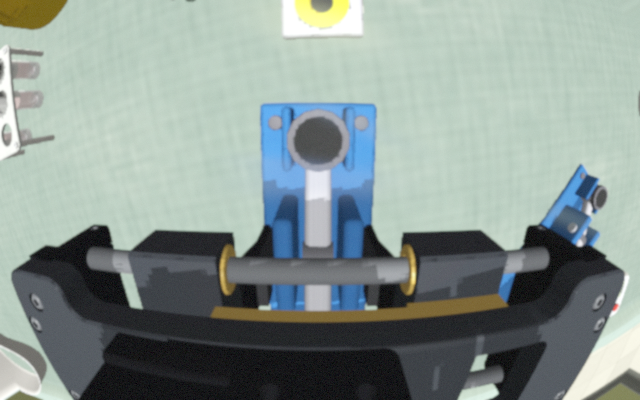

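The jack is held (about 7 N) and lined up with the lug. The disc dot is at about (322,3), lug edge at row 38.

Run:
```python
from h import *
z=np.load("w4.npz");p,d,C=wcloud("w4")
hsv=cv2.cvtColor(p,cv2.COLOR_RGB2HSV)
y=cv2.inRange(hsv,(20,100,120),(35,255,255))>0;y[:,:250]=0;y[60:]=0
v,u=np.nonzero(y);print("disc px",u.min(),u.max(),v.max())
g=cv2.cvtColor(p,cv2.COLOR_RGB2GRAY)
T=lambda w:(z["R"].T@(w-z["pos"])).round(4)
for nm,uv,h in(("dot",(322,2.5),.0655),("discL",(u.min(),4),.0655),("discR",(u.max(),4),.0655),("discbot",(322,v.max()),.0655),("lugL",(283,37),.065),("lugR",(362,37),.065),("saddle",(318,139.5),.0475),("cornL",(263,104),.0175),("cornR",(375,104),.0175)):
    w=px2w("w4",*uv,h);print(nm,w.round(4),T(w))
q=C[y&(d>0)];print("disc depth",np.median(q[:,2]), q[:,0].max())
```

```text
disc px 296 348 19
dot [0.6036 0.0332 0.0655] [ 0.1245  0.0019 -0.02  ]
discL [0.605  0.0445 0.0655] [ 0.1239 -0.0094 -0.02  ]
discR [0.6012 0.0221 0.0655] [ 0.124   0.0133 -0.02  ]
discbot [0.5957 0.0346 0.0655] [ 0.1165  0.0019 -0.02  ]
lugL [0.5907 0.0526 0.065 ] [ 0.1084 -0.015  -0.0195]
lugR [0.585  0.0189 0.065 ] [ 0.1087  0.0193 -0.0195]
saddle [0.5413 0.0459 0.0475] [ 0.0609  0.0002 -0.002 ]
cornL [0.5654 0.0745 0.0175] [ 0.0796 -0.0321  0.028 ]
cornR [0.5539 0.0095 0.0175] [0.0797 0.0339 0.028 ]
disc depth 0.06643751994511983 0.6065575669686294
```

arm_command:
  commands:
    - {"translation":[0.2,0.01,0],"dr":[0,0,0],"jaw":1}
    - {"translation":[0.4,0.01,0],"dr":[0,0,0],"jaw":1}
    - {"translation":[0.5,0.01,0],"dr":[0,0,0],"jaw":1}
    - {"translation":[0.5,0.01,0],"dr":[0,0,0],"jaw":1}
    - {"translation":[0.5,0.01,0],"dr":[0,0,0],"jaw":1}
    - {"translation":[0.26,0,0],"dr":[0,0,0],"jaw":1}
    - {"translation":[0.2,0,0],"dr":[0,0,0],"jaw":1}
    - {"translation":[0,0,0],"dr":[0,0,0],"jaw":1}
    - {"translation":[0,0,0.1],"dr":[0,0,0],"jaw":1}
    - {"translation":[0,0,0.1],"dr":[0,0,0],"jaw":1}
    - {"translation":[0,0,0.08],"dr":[0,0,0],"jaw":1}
    - {"translation":[0,0,0],"dr":[0,0,0],"jaw":1}

```text
time_s: 7.38
position: [0.543, 0.0462, 0.0384]
tcp_rot: [[0.985, -0.172, -0.002], [-0.172, -0.985, 0.0], [-0.002, 0.0, -1.0]]
force: [-0.3, 0.3, -4.7]
opening: 0.503
```

Run:
```python
from h import *
s=wgrab('w5');print(s['time_s'],s['position'],s['opening'],s['force'],s['tcp_rot'].round(3))
p,d=capture("side");cv2.imwrite("pics/side5.png",cv2.resize(p[140:260,220:420,::-1],None,fx=4,fy=4,interpolation=cv2.INTER_CUBIC))
```

```text
7.3833 [0.54295371 0.04623322 0.03843924] 0.5028172839563733 [-0.34035715  0.27244612 -4.68620355] [[ 0.985 -0.172 -0.002]
 [-0.172 -0.985  0.   ]
 [-0.002  0.    -1.   ]]
```

View pics/w5.png

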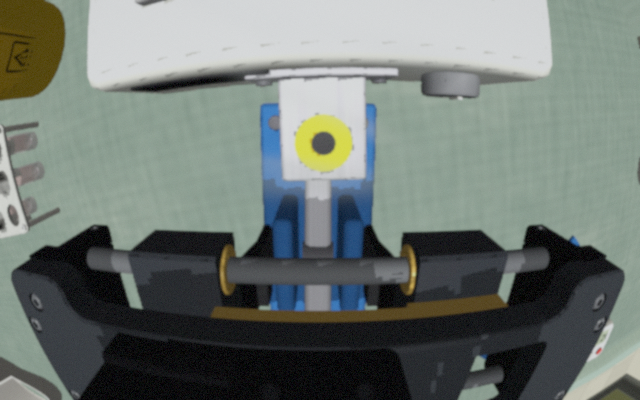

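View pics/side5.png

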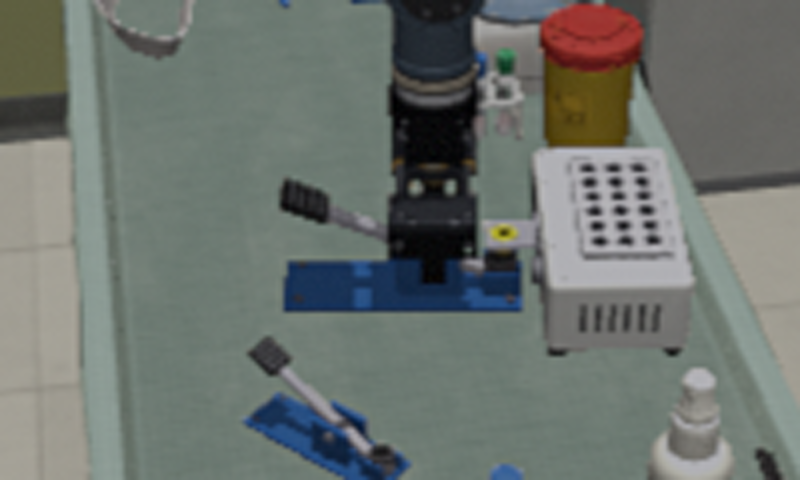

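The saddle sits under the pad, with the dot at (323,143) in the wrist view. I'll check the offset; a 4.7 N downward reading suggests the jack is not fully on the table yet.

Run:
```python
from h import *
z=np.load("w5.npz")
for nm,uv,h in(("dot",(323,143),.0655),("cornL",(263,104),.0105),("cornR",(375,104),.0105)):
    w=px2w("w5",*uv,h);print(nm,w.round(4),(z["R"].T@(w-z["pos"])).round(4))
```

```text
dot [0.6036 0.0333 0.0655] [ 0.0619  0.0023 -0.0272]
cornL [0.6269 0.0641 0.0105] [ 0.0796 -0.032   0.0278]
cornR [ 0.6156 -0.0009  0.0105] [0.0797 0.0339 0.0278]
```

arm_command:
  commands:
    - {"translation":[0,0,0.04],"dr":[0,0,0],"jaw":1}
    - {"translation":[0,0,0],"dr":[0,0,0],"jaw":1}
    - {"translation":[0,0,0],"dr":[0,0,0],"jaw":1}

```text
time_s: 7.73
position: [0.543, 0.0462, 0.0384]
tcp_rot: [[0.985, -0.173, -0.002], [-0.173, -0.985, 0.0], [-0.002, 0.0, -1.0]]
force: [-3.7, 1.0, 6.2]
opening: 0.502
```

The dot-to-saddle offset is about 2 mm and the jack is now seated (+6 N). Now I'll release and rise.

arm_command:
  commands:
    - {"translation":[0,0,-0.03],"dr":[0,0,0],"jaw":0}
    - {"translation":[0,0,0],"dr":[0,0,0],"jaw":0}
    - {"translation":[0,0,0],"dr":[0,0,0],"jaw":0}
    - {"translation":[0,0,0],"dr":[0,0,0],"jaw":0}
    - {"translation":[0,0,0],"dr":[0,0,0],"jaw":0}
    - {"translation":[0,0,-0.8],"dr":[0,0,0],"jaw":0}
    - {"translation":[0,0,-1],"dr":[0,0,0],"jaw":0}
    - {"translation":[0,0,-1],"dr":[0,0,0],"jaw":0}
    - {"translation":[0,0,-1],"dr":[0,0,0],"jaw":0}
    - {"translation":[0,0,-1],"dr":[0,0,0],"jaw":0}
    - {"translation":[0,0,0],"dr":[0,0,0],"jaw":1}
    - {"translation":[0,0,0],"dr":[0,0,0],"jaw":1}

```text
time_s: 8.73
position: [0.5451, 0.0459, 0.1598]
tcp_rot: [[0.985, -0.173, 0.004], [-0.173, -0.985, -0.001], [0.004, -0.0, -1.0]]
force: [-0.0, -0.4, 0.0]
opening: 0.916
```

arm_command:
  commands:
    - {"translation":[-0.4,0,0],"dr":[0,0,0],"jaw":1}
    - {"translation":[-0.8,0,0],"dr":[0,0,0],"jaw":1}
    - {"translation":[-0.8,0,0],"dr":[0,0,0],"jaw":1}
    - {"translation":[-0.8,0,0],"dr":[0,0,0],"jaw":1}
    - {"translation":[-0.8,0,0],"dr":[0,0,0],"jaw":1}
    - {"translation":[-0.6,0,0],"dr":[0,0,0],"jaw":1}
    - {"translation":[0,0,0],"dr":[0,0,0],"jaw":1}
    - {"translation":[0,0,0],"dr":[0,0,0],"jaw":1}
    - {"translation":[0,0,0],"dr":[0,0,0],"jaw":1}

```text
time_s: 9.48
position: [0.4414, 0.064, 0.1579]
tcp_rot: [[0.985, -0.173, 0.0], [-0.173, -0.985, -0.0], [0.0, 0.0, -1.0]]
force: [0.4, 0.6, 0.5]
opening: 0.248
```

Run:
```python
from h import *
s=wgrab('w6');print(s['time_s'],s['position'],s['opening'],s['force'],s['tcp_rot'].round(3))
p,d=capture("side");cv2.imwrite("pics/side6.png",cv2.resize(p[140:260,220:420,::-1],None,fx=4,fy=4,interpolation=cv2.INTER_CUBIC))
z=np.load("w6.npz");p,d,C=wcloud("w6");hsv=cv2.cvtColor(p,cv2.COLOR_RGB2HSV)
y=cv2.inRange(hsv,(20,100,120),(35,255,255))>0
q=C[y&(d>0)&(abs(C[...,2]-.065)<.01)];print("disc",len(q),q.mean(0).round(4))
b=(cv2.inRange(hsv,(100,120,40),(125,255,255))>0)&(d>0)
for lo,hi in((.004,.016),(.045,.07)):
    q=C[b&(C[...,2]>lo)&(C[...,2]<hi)&(C[...,1]>-.05)&(C[...,1]<.15)];print("jack",lo,len(q),cv2.minAreaRect((q[:,:2]*1000).astype(np.float32)))
```

```text
9.4833 [0.44137164 0.0639582  0.15786332] 0.24771387939998768 [0.38008736 0.61356815 0.50085514] [[ 0.985 -0.173  0.   ]
 [-0.173 -0.985 -0.   ]
 [ 0.     0.    -1.   ]]
disc 267 [0.5997 0.0336 0.0664]
jack 0.004 4352 ((518.8451538085938, 50.4812126159668), (67.23251342773438, 204.21807861328125), 80.013427734375)
jack 0.045 1581 ((541.2118530273438, 46.74647521972656), (44.384178161621094, 54.72087478637695), 80.21451568603516)
```

View pics/w6.png

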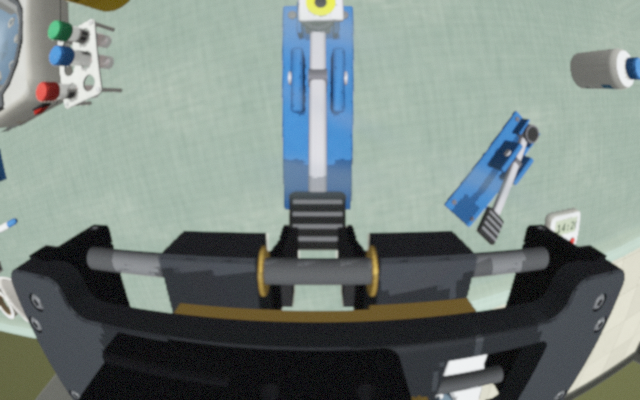

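View pics/side6.png

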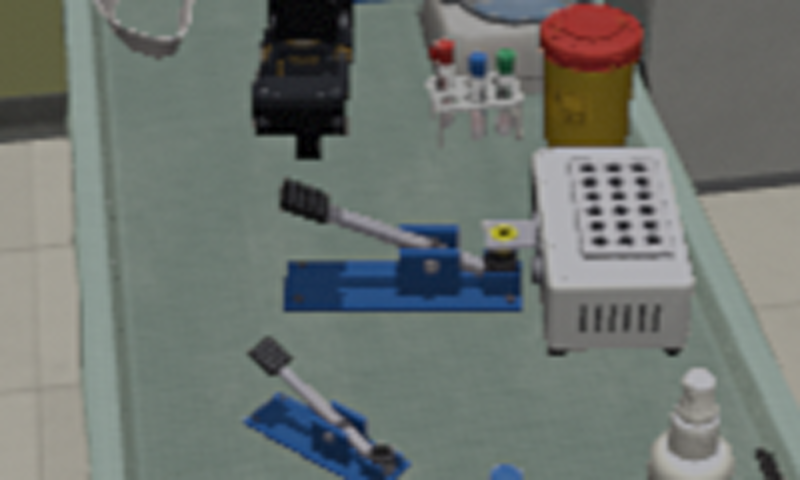

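The jack stands with its saddle within about 3 mm of the pad, handle up, and the gripper above the paddle. Time to approach the paddle.

arm_command:
  commands:
    - {"translation":[-0.08,0,0.5],"dr":[0,0,0],"jaw":1}
    - {"translation":[0,0,0.6],"dr":[0,0,0],"jaw":1}
    - {"translation":[0,0,0.5],"dr":[0,0,0],"jaw":1}
    - {"translation":[0,0,0],"dr":[0,0,0],"jaw":1}
    - {"translation":[0,0,0],"dr":[0,0,0],"jaw":1}
    - {"translation":[0,0,0],"dr":[0,0,0],"jaw":1}

```text
time_s: 10.08
position: [0.4395, 0.0643, 0.1186]
tcp_rot: [[0.985, -0.173, 0.001], [-0.173, -0.985, -0.0], [0.001, -0.0, -1.0]]
force: [-0.3, -0.9, -0.7]
opening: 0.006
```

arm_command:
  commands:
    - {"translation":[-0.06,0,0.16],"dr":[0,0,0],"jaw":1}
    - {"translation":[-0.06,0,0.16],"dr":[0,0,0],"jaw":1}
    - {"translation":[-0.06,0,0.16],"dr":[0,0,0],"jaw":1}
    - {"translation":[-0.06,0,0.16],"dr":[0,0,0],"jaw":1}
    - {"translation":[-0.06,0,0.16],"dr":[0,0,0],"jaw":1}

```text
time_s: 10.5
position: [0.4314, 0.0658, 0.0982]
tcp_rot: [[0.985, -0.173, 0.001], [-0.173, -0.985, -0.0], [0.001, -0.0, -1.0]]
force: [0.6, -0.1, 3.0]
opening: 0.004
```

arm_command:
  commands:
    - {"translation":[-0.03,0,0.16],"dr":[0,0,0],"jaw":1}
    - {"translation":[-0.03,0,0.16],"dr":[0,0,0],"jaw":1}
    - {"translation":[-0.03,0,0.16],"dr":[0,0,0],"jaw":1}
    - {"translation":[-0.03,0,0.16],"dr":[0,0,0],"jaw":1}
    - {"translation":[-0.03,0,0.16],"dr":[0,0,0],"jaw":1}
    - {"translation":[-0.03,0,0.16],"dr":[0,0,0],"jaw":1}
    - {"translation":[-0.02,0,0.16],"dr":[0,0,0],"jaw":1}
    - {"translation":[-0.02,0,0.16],"dr":[0,0,0],"jaw":1}
    - {"translation":[0,0,0],"dr":[0,0,0],"jaw":1}

```text
time_s: 11.25
position: [0.4241, 0.0671, 0.0656]
tcp_rot: [[0.985, -0.173, -0.003], [-0.173, -0.985, 0.001], [-0.003, 0.0, -1.0]]
force: [-0.9, 0.3, 6.6]
opening: 0.006
```

Run:
```python
from h import *
s=wgrab('w7');print(s['time_s'],s['position'],s['opening'],s['force'])
p,d=capture("side");cv2.imwrite("pics/side7.png",cv2.resize(p[140:260,220:420,::-1],None,fx=4,fy=4,interpolation=cv2.INTER_CUBIC))
```

```text
11.25 [0.42413896 0.06707076 0.06564345] 0.006372721501543367 [-0.93797295  0.32243705  6.57928206]
```

View pics/side7.png

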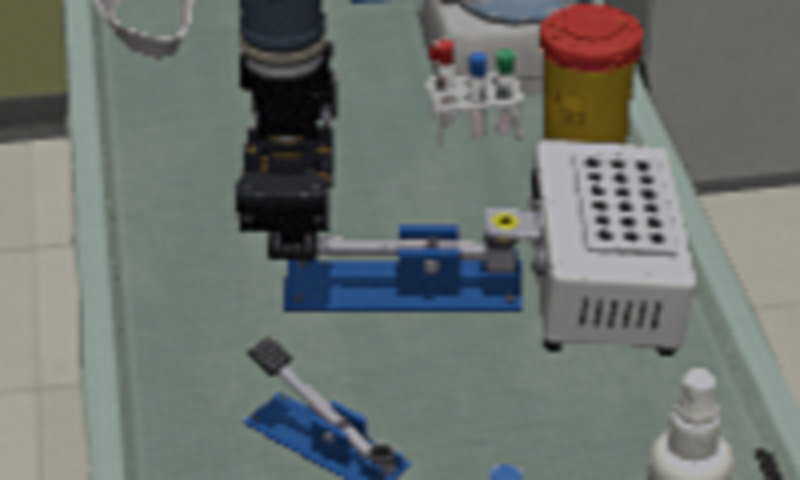

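View pics/w7.png

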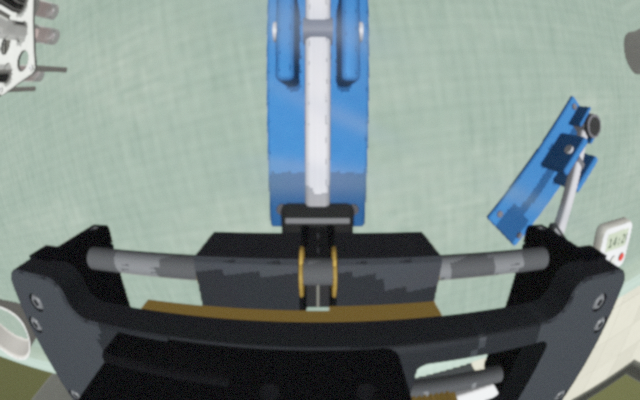

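Heater front is rising and the handle is nearly level, with the jack unmoved. I'll press in small increments to the stop.

arm_command:
  commands:
    - {"translation":[0,0,0.1],"dr":[0,0,0],"jaw":1}
    - {"translation":[0,0,0.06],"dr":[0,0,0],"jaw":1}
    - {"translation":[0,0,0],"dr":[0,0,0],"jaw":1}
    - {"translation":[0,0,0],"dr":[0,0,0],"jaw":1}

```text
time_s: 11.68
position: [0.4238, 0.0671, 0.062]
tcp_rot: [[0.985, -0.173, -0.004], [-0.173, -0.985, 0.001], [-0.004, 0.0, -1.0]]
force: [-2.3, 1.7, 7.2]
opening: 0.005
```

arm_command:
  commands:
    - {"translation":[0,0,0.06],"dr":[0,0,0],"jaw":1}
    - {"translation":[0,0,0],"dr":[0,0,0],"jaw":1}
    - {"translation":[0,0,0],"dr":[0,0,0],"jaw":1}

```text
time_s: 11.93
position: [0.4238, 0.0672, 0.0609]
tcp_rot: [[0.985, -0.173, -0.004], [-0.173, -0.985, 0.001], [-0.004, 0.0, -1.0]]
force: [-3.2, 2.4, 11.8]
opening: 0.006
```

arm_command:
  commands:
    - {"translation":[0,0,0.04],"dr":[0,0,0],"jaw":1}
    - {"translation":[0,0,0],"dr":[0,0,0],"jaw":1}
    - {"translation":[0,0,0],"dr":[0,0,0],"jaw":1}

```text
time_s: 12.18
position: [0.4237, 0.0672, 0.0603]
tcp_rot: [[0.985, -0.173, -0.003], [-0.173, -0.985, 0.001], [-0.003, 0.0, -1.0]]
force: [-3.1, 2.3, 16.8]
opening: 0.007
```

```bash
cat >> h.py <<'E'
def disc(tag):
    for n in("scene","side"):
        p,d=capture(n);C=cloud(n,d);hsv=cv2.cvtColor(p,cv2.COLOR_RGB2HSV)
        y=(cv2.inRange(hsv,(22,120,120),(34,255,255))>0)&(d>0)&(abs(C[...,0]-.6)<.04)&(abs(C[...,1]-.03)<.04)
        print(n,y.sum(),np.median(C[y],0).round(4))
        cv2.imwrite(f"pics/{n}_{tag}.png",cv2.resize(p[120:270,210:410,::-1] if n=="side" else p[140:300,220:420,::-1],None,fx=3.7,fy=3.7,interpolation=cv2.INTER_CUBIC))
E
python3 -c "
from h import *
print(read_state()['force']);disc('t1')"
```

```text
[-3.10164782  2.27315091 16.82738144]
scene 23 [0.6034 0.032  0.0789]
side 14 [0.6036 0.0325 0.0833]
```

The pad is up 14–15 mm and the handle is at its stop (16.8 N). Next I'll let it come up along the arc.

arm_command:
  commands:
    - {"translation":[0,0,-0.15],"dr":[0,0,0],"jaw":1}
    - {"translation":[0.02,0,-0.16],"dr":[0,0,0],"jaw":1}
    - {"translation":[0.02,0,-0.16],"dr":[0,0,0],"jaw":1}
    - {"translation":[0.03,0,-0.16],"dr":[0,0,0],"jaw":1}
    - {"translation":[0.03,0,-0.16],"dr":[0,0,0],"jaw":1}
    - {"translation":[0.03,0,-0.16],"dr":[0,0,0],"jaw":1}
    - {"translation":[0.03,0,-0.16],"dr":[0,0,0],"jaw":1}
    - {"translation":[0.05,0,-0.2],"dr":[0,0,0],"jaw":1}
    - {"translation":[0.06,0,-0.2],"dr":[0,0,0],"jaw":1}
    - {"translation":[0.06,0,-0.25],"dr":[0,0,0],"jaw":1}
    - {"translation":[0.08,0,-0.3],"dr":[0,0,0],"jaw":1}
    - {"translation":[0.08,0,-0.4],"dr":[0,0,0],"jaw":1}

```text
time_s: 13.28
position: [0.4381, 0.0645, 0.1218]
tcp_rot: [[0.985, -0.173, -0.0], [-0.173, -0.985, 0.0], [-0.0, 0.0, -1.0]]
force: [0.6, -0.3, 0.5]
opening: 0.005
```

arm_command:
  commands:
    - {"translation":[0.08,0,-0.3],"dr":[0,0,0],"jaw":1}
    - {"translation":[0,0,0],"dr":[0,0,0],"jaw":1}
    - {"translation":[0,0,0],"dr":[0,0,0],"jaw":1}
    - {"translation":[0,0,0],"dr":[0,0,0],"jaw":1}
    - {"translation":[0,0,0],"dr":[0,0,0],"jaw":1}
    - {"translation":[0,0,0],"dr":[0,0,0],"jaw":1}
    - {"translation":[0,0,0],"dr":[0,0,0],"jaw":1}
    - {"translation":[0,0,0],"dr":[0,0,0],"jaw":1}
    - {"translation":[0,0,0],"dr":[0,0,0],"jaw":1}
    - {"translation":[0,0,0],"dr":[0,0,0],"jaw":1}
    - {"translation":[0,0,0],"dr":[0,0,0],"jaw":1}
    - {"translation":[0,0,0],"dr":[0,0,0],"jaw":1}

```text
time_s: 14.28
position: [0.4398, 0.0642, 0.1288]
tcp_rot: [[0.985, -0.173, -0.0], [-0.173, -0.985, 0.0], [-0.0, -0.0, -1.0]]
force: [-0.0, 0.2, 0.6]
opening: 0.001
```

arm_command:
  commands:
    - {"translation":[0,0,0],"dr":[0,0,0],"jaw":1}
    - {"translation":[0,0,0],"dr":[0,0,0],"jaw":1}
    - {"translation":[0,0,0],"dr":[0,0,0],"jaw":1}
    - {"translation":[0,0,0],"dr":[0,0,0],"jaw":1}
    - {"translation":[0,0,0],"dr":[0,0,0],"jaw":1}
    - {"translation":[0,0,0],"dr":[0,0,0],"jaw":1}
    - {"translation":[0,0,0],"dr":[0,0,0],"jaw":1}
    - {"translation":[0,0,0],"dr":[0,0,0],"jaw":1}
    - {"translation":[0,0,0],"dr":[0,0,0],"jaw":1}
    - {"translation":[0,0,0],"dr":[0,0,0],"jaw":1}
    - {"translation":[0,0,0],"dr":[0,0,0],"jaw":1}
    - {"translation":[0,0,0],"dr":[0,0,0],"jaw":1}

```text
time_s: 15.28
position: [0.4398, 0.0643, 0.1288]
tcp_rot: [[0.985, -0.173, -0.0], [-0.173, -0.985, 0.0], [-0.0, -0.0, -1.0]]
force: [0.4, 0.9, 0.5]
opening: 0.007
```

Run:
```python
from h import *
s=wgrab('w8');print(s['position'],s['force']);disc('t2')
p,d,C=wcloud("w8");hsv=cv2.cvtColor(p,cv2.COLOR_RGB2HSV)
y=cv2.inRange(hsv,(20,100,120),(35,255,255))>0
q=C[y&(d>0)&(abs(C[...,2]-.065)<.01)];print("disc",len(q),q.mean(0).round(4) if len(q) else 0)
b=(cv2.inRange(hsv,(100,120,40),(125,255,255))>0)&(d>0)
for lo,hi in((.004,.016),(.045,.07)):
    q=C[b&(C[...,2]>lo)&(C[...,2]<hi)&(C[...,1]>-.05)&(C[...,1]<.15)];print("jack",lo,len(q),cv2.minAreaRect((q[:,:2]*1000).astype(np.float32)))
```

```text
[0.43984062 0.06426019 0.12878776] [0.44791767 0.9176194  0.48191231]
scene 23 [0.5955 0.0342 0.0635]
side 12 [0.5958 0.0307 0.0672]
disc 197 [0.5907 0.0352 0.0664]
jack 0.004 4988 ((516.5652465820312, 50.92699432373047), (67.80376434326172, 200.0529022216797), 79.98711395263672)
jack 0.045 1864 ((540.3059692382812, 46.545379638671875), (44.53366470336914, 52.91586685180664), 79.92619323730469)
```

View pics/side_t2.png

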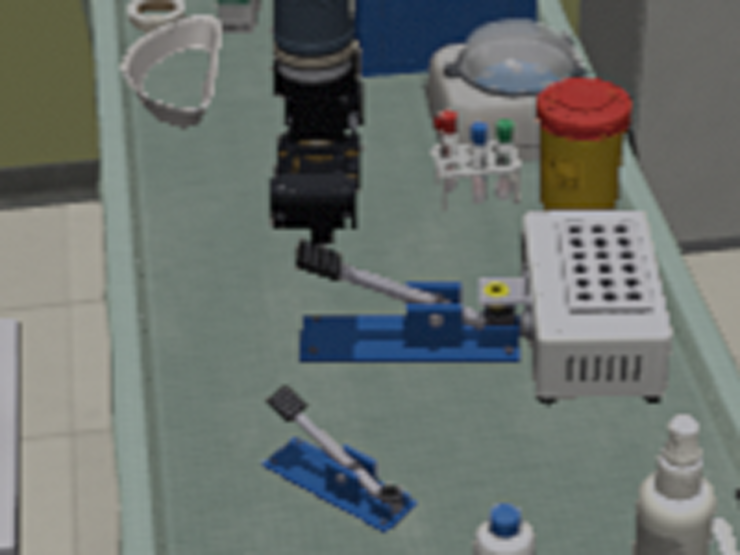

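View pics/w8.png

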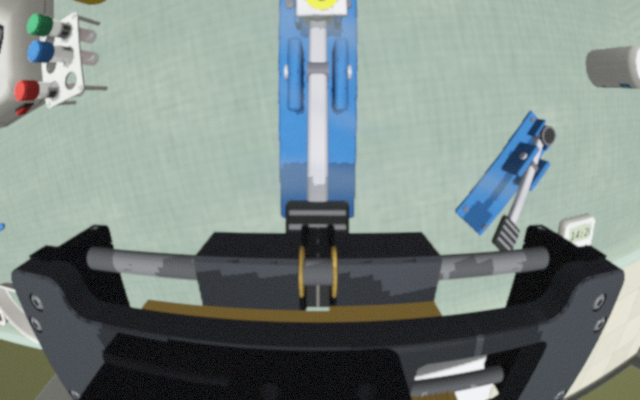

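Heater is back on its feet and the handle is up. The heater crept about 5 mm toward the jack, which is within tolerance. Now the second press.

arm_command:
  commands:
    - {"translation":[0,0,0.4],"dr":[0,0,0],"jaw":1}
    - {"translation":[-0.06,0,0.16],"dr":[0,0,0],"jaw":1}
    - {"translation":[-0.06,0,0.16],"dr":[0,0,0],"jaw":1}
    - {"translation":[-0.06,0,0.16],"dr":[0,0,0],"jaw":1}
    - {"translation":[-0.06,0,0.16],"dr":[0,0,0],"jaw":1}
    - {"translation":[-0.06,0,0.16],"dr":[0,0,0],"jaw":1}
    - {"translation":[-0.06,0,0.16],"dr":[0,0,0],"jaw":1}
    - {"translation":[-0.05,0,0.16],"dr":[0,0,0],"jaw":1}
    - {"translation":[-0.05,0,0.16],"dr":[0,0,0],"jaw":1}
    - {"translation":[-0.04,0,0.16],"dr":[0,0,0],"jaw":1}
    - {"translation":[-0.04,0,0.16],"dr":[0,0,0],"jaw":1}
    - {"translation":[-0.03,0,0.16],"dr":[0,0,0],"jaw":1}

```text
time_s: 16.43
position: [0.4255, 0.0668, 0.0747]
tcp_rot: [[0.985, -0.173, -0.0], [-0.173, -0.985, 0.0], [-0.0, -0.0, -1.0]]
force: [-1.6, 0.3, 7.5]
opening: 0.008
```

arm_command:
  commands:
    - {"translation":[-0.03,0,0.16],"dr":[0,0,0],"jaw":1}
    - {"translation":[-0.02,0,0.16],"dr":[0,0,0],"jaw":1}
    - {"translation":[-0.02,0,0.16],"dr":[0,0,0],"jaw":1}
    - {"translation":[0,0,0.12],"dr":[0,0,0],"jaw":1}
    - {"translation":[0,0,0],"dr":[0,0,0],"jaw":1}
    - {"translation":[0,0,0],"dr":[0,0,0],"jaw":1}
    - {"translation":[0,0,0],"dr":[0,0,0],"jaw":1}

```text
time_s: 17.02
position: [0.4238, 0.0671, 0.0605]
tcp_rot: [[0.985, -0.173, 0.0], [-0.173, -0.985, -0.0], [0.0, -0.0, -1.0]]
force: [-2.2, -0.2, 13.9]
opening: 0.005
```

arm_command:
  commands:
    - {"translation":[0,0,0.03],"dr":[0,0,0],"jaw":1}
    - {"translation":[0,0,0],"dr":[0,0,0],"jaw":1}
    - {"translation":[0,0,0],"dr":[0,0,0],"jaw":1}
    - {"translation":[0,0,0],"dr":[0,0,0],"jaw":1}
    - {"translation":[0,0,0],"dr":[0,0,0],"jaw":1}
    - {"translation":[0,0,0],"dr":[0,0,0],"jaw":1}

```text
time_s: 17.52
position: [0.4238, 0.0671, 0.0601]
tcp_rot: [[0.985, -0.173, 0.001], [-0.173, -0.985, -0.0], [0.001, -0.0, -1.0]]
force: [-3.3, 0.6, 18.4]
opening: 0.008
```

Run:
```python
from h import *
s=wgrab('w9');print(s['time_s'],s['position'],s['force']);disc('t3')
p,d,C=wcloud("w9");hsv=cv2.cvtColor(p,cv2.COLOR_RGB2HSV)
b=(cv2.inRange(hsv,(100,120,40),(125,255,255))>0)&(d>0)
for lo,hi in((.004,.016),(.045,.07)):
    q=C[b&(C[...,2]>lo)&(C[...,2]<hi)&(C[...,1]>-.05)&(C[...,1]<.15)];print("jack",lo,len(q),cv2.minAreaRect((q[:,:2]*1000).astype(np.float32)),np.median(q[:,2]))
```

```text
17.5167 [0.42381051 0.06708255 0.06006957] [-3.26648314  0.64620684 18.35810331]
scene 21 [0.5974 0.0329 0.0791]
side 16 [0.5966 0.0338 0.0834]
jack 0.004 8949 ((496.3121337890625, 54.70169448852539), (67.9478530883789, 158.9681854248047), 79.9756088256836) 0.011000838213527098
jack 0.045 2559 ((497.04736328125, 54.408782958984375), (44.43330001831055, 124.84317016601562), 79.84788513183594) 0.058604402845887436
```

View pics/side_t3.png

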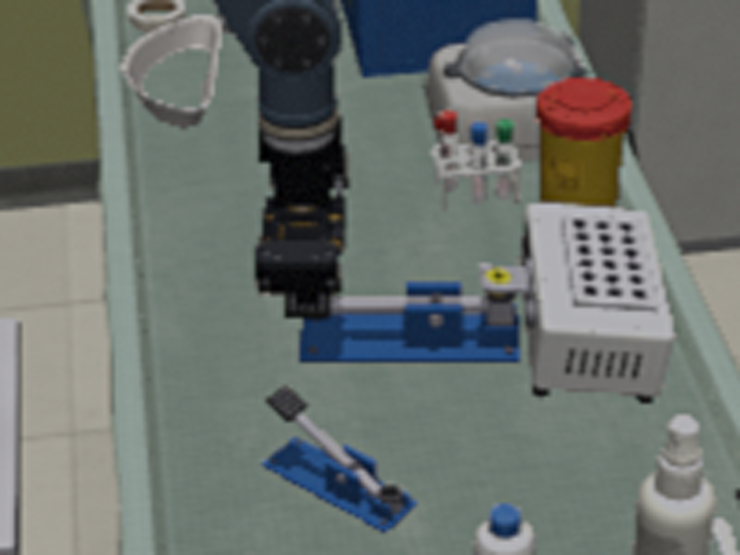

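View pics/scene_t3.png

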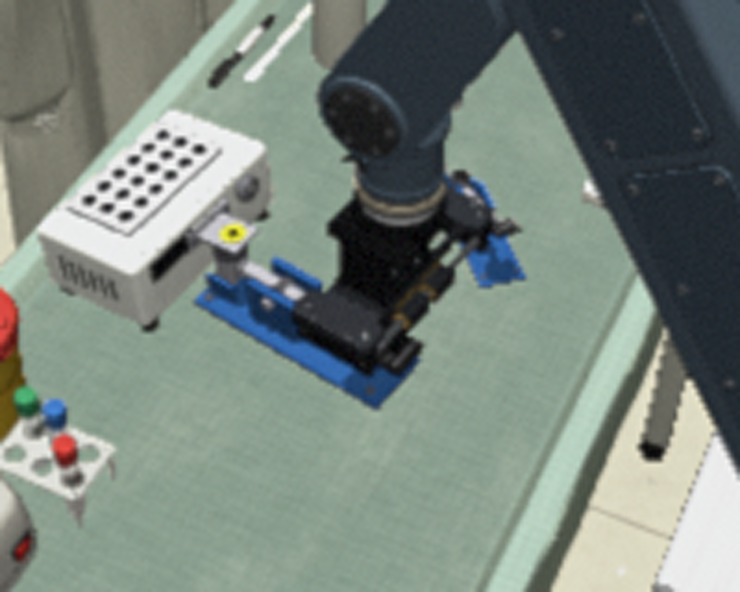

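Both views show the handle level, the heater's front on the saddle, and the yellow mark about 15 mm above its rest height. Handing in.

```bash
python3 -c "
from h import *
hand_in();s=read_state();print(s['time_s'],s['position'],s['force'])"
```

```text
the job is handed in; nothing more can be done
the job is handed in; nothing more can be done
```

The job is done and handed in, about 18 s into the 58 s. I set the larger blue jack under the lift pad, pumped the handle once as a trial, then pressed it down again and held it there. `hand_in()` gave no verdict.

- **Jack placement:** the last views put the saddle about 2–3 mm from the pad's centre before lifting. The jack was flat on the table with its handle up.
- **Trial lift:** the pad rose about 14–15 mm at the stop. When I let go, the handle came back up and the pad height returned to its starting value, as far as depth could show (about 1–2 mm).
- **Final state:** the handle is down at its stop with about 18 N on it. The pad is about 15 mm up and, by camera, roughly 4–6 mm from the saddle's centre. The jack looked flat and level.
- **Off from the plan:** the heater crept about 5 mm toward the jack during the trial lift, which is within the 30 mm limit. I left the jack where it was. The side and scene cameras disagree by about 4 mm in absolute height, so I relied on the change in height from each one.
- **Not touched or not checked:** I saw no contact between the robot and the heater. I did not move the spray bottle, white bottle or timer, though I did not measure their positions again at the end.

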